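# Gather resin beetle specimens in the corner of a tipped sorting tray

## Task

Pick up the stray resin specimen block from the bench and set it down gently on the floor of the steel sorting tray with the other three, letting go of it. Then take the tray by its upright tab and tip it, about 30 degrees, towards the cut-off corner opposite the tab until all four blocks have slid into that corner. Finish while still holding the tray tipped and steady by the tab (its low edge may rest on the bench), and leave the jar, dish and brush where they are.

Things in the scene. Friction and masses are not known exactly. Their poses are not given: they have to be found in the camera images.
- tray: square tray of plain steel, 190 x 190 mm outside, walls 4 mm thick, 40 high, floor 4 thick, 0.28 to 0.42 kg, loose. Origin: centre of the square's underside, z up; x runs along the diagonal to the corner with the grip tab (corner at x = 134 mm); the opposite corner is cut off: outer face of the cut wall at x = -106, 57 mm long along y. Tipped, it turns on that wall's bottom edge
- tab (a point): grip point on the tray's upright tab, at 150, 0, 55 mm in the tray's frame, axes as the tray. The tab is a steel plate 12 mm thick (along the tray's y), 40 mm long (x = 130 to 170), from 8 to 75 mm above the tray's underside; it stands outside the corner, free on both sides, to be pinched from above across its 12 mm
- cut_corner (a point): middle of the inner foot of the cut wall, at -102, 0, 4 mm in the tray's frame, axes as the tray: where the blocks must gather. Steel and blocks are slippery: blocks begin to slide at about 10 degrees of tilt, along the side walls at up to 20
- stray: the stray specimen block, the one that lies on the bench outside the tray: amber-coloured cast-resin disc with a dark beetle set in its top face, 36 mm diameter, 14 mm thick, about 18 g, lying flat; origin at the centre of its underside, z up
- block_a: specimen block that starts inside the tray, near the tab corner (around x = 75 mm, y = 0 of the tray's frame), clear of the tray's middle: amber-coloured cast-resin disc with a dark beetle set in its top face, 36 mm diameter, 14 mm thick, about 18 g, lying flat; origin at the centre of its underside, z up
- block_b: specimen block that starts inside the tray, around x = 35 mm, y = 50 mm of the tray's frame: amber-coloured cast-resin disc with a dark beetle set in its top face, 36 mm diameter, 14 mm thick, about 18 g, lying flat; origin at the centre of its underside, z up
- block_c: specimen block that starts inside the tray, around x = 35 mm, y = -50 mm of the tray's frame: amber-coloured cast-resin disc with a dark beetle set in its top face, 36 mm diameter, 14 mm thick, about 18 g, lying flat; origin at the centre of its underside, z up
- jar: closed glass jar, 56 mm diameter, 75 mm high, standing on the bench; origin at the centre of its underside; bystander
- dish: small round glass dish, 84 mm diameter, 18 mm high, on the bench; origin at the centre of its underside; bystander
- brush: brush lying on the bench, 170 mm long along its x axis, handle to -x; origin under its middle; bystander
Not all that is in view belongs to the job. What is shaped like the stray but blue or green is not meant. Leave any yellow look-alike of the block_a alone.

How it is judged:
By the outcome, as a careful person would: the job done as asked, in the order asked, and still so for the second after the job is handed in, while the arm keeps its last pose, push and grip.
It also fails if it takes over 54 s, if anything falls off the work surface, if the arm or the gripper's body presses on something with over 40 N, if the wrist force passes 120 N, or if a joint passes its speed limit or range.

## Robot

A 6-joint arm with a two-finger parallel gripper is mounted at the origin on the work surface. World frame = base frame: x ahead of the robot, y to its left, z up, the work surface at z = 0. Lengths are in m, angles in rad, forces in N, time in s.
With the tool pointing down it reaches from about 0.425 to 0.95 m from the base axis. Payload 3.5 kg.
Tool frame: the origin (TCP) lies at the very end of the fingers, on their centre line; the grasp point (between the pads) lies 19 mm behind it (grip_depth is the distance from the TCP to the grasp point, in m); x points along the fingers, z is the direction in which the jaws open and shut, and the axes are right-handed (so a half turn about x gives the same grasp; the last joint's range is limited). The gripper opens to 85 mm and grips with 20 to 120 N. Pads are 22 mm wide; open, the fingers measure 114 mm over their backs; the gripper's body (76 mm by 85 mm) begins 54 mm behind the grasp point. The pads swing forward as they close: fully open they stand 13 mm farther back than shut.
Start: joints at [-1.365, 0.286, 1.577, -0, 1.279, -0.15], TCP at [0.235, -0.633, 0.231] pointing down, gripper open.
Joint ranges: [-2.77, 2.77], [-0.9, 2.22], [0.21, 2.48], [-1.53, 4.67], [0.24, 2.81], [-2.84, 2.84]. Speed limits (rad/s): [2.79, 2.79, 3.14, 3.14, 3.14, 3.14].

## Interface

Orientations are given as a unit quaternion [x, y, z, w].
In Python, from plant import get_state, read_camera, calibration, sign_off, recognise, grip_depth gives the robot as it stands. The module is installed in compiled form; this text tells all that it offers.
- The arm moves only by the tool servo_tool, never from a script. Its argument "deltas" is a list that holds one entry, the list of rows, each a list of 4 numbers: the shift along the world's x, y, z scaled (see below), then the turn about the world's z scaled (see below). In form: [[[tx, ty, tz, spin], ...]]. A call has exactly 5 rows; each row is the pose to reach, as a shift and turn from the pose commanded when the call began; what a row does not reach only later rows make up. The controller multiplies each number of a shift by 10 cm and each number of a turn by 90 degrees. A row lasts 1/10 s, in which the tool goes at most 50 mm and 8.59 degrees, less where a joint would pass 70% of its speed; a pose out of reach is approached as far as the arm can. A call with a number of a shift or a turn outside -1 to 1 is refused whole. A call with a gripper value outside its range is refused whole. "claw" is the gripper's target within -1 to 1 (fully open at 1, half-way at 0, shut at -1), set as the call begins (left out, the last holds). The fingers move at their own pace and stop on an object; "force" is the grip in N (left out, the last holds). Time passes only in rows, so rows that repeat a pose let the fingers close, or fill a call up. It gives the time, the measured TCP pose, the force and the opening at its end, in the units of the state.
- get_state(): the state, without advancing time (a new reading comes with each control period).
- read_camera(name): name is "scene" or "side" or "wrist"; returns the picture (480x640x3 uint8, blue, green, red); there is no depth.
- calibration(name): a dict with "intrinsics" (3x3 intrinsics, pixels), "dist" ([k1, k2, p1, p2, k3] as OpenCV has them; the pictures are not rectified), "R" (3x3) and "t" (3): a world point X has camera coordinates R X + t; the wrist camera has in their place "T_tool_cam" (4x4, takes a point from camera to tool coordinates, whose origin is the TCP and whose axes are the tool frame's). Camera axes: x right, y down, z forward; pixel columns grow to the right and rows downward; lengths in m; the calibration is good to about 2 mm. A picture is of the moment at which its call begins: read the wrist's pose just before it. calibration takes no time and is no camera call.
- sign_off(): hands the job in, once; it reports no verdict.
Trained networks look in the newest picture that a camera, given by its name, has taken for a name from the list of things; names that differ only in an ending like _2 or _b are one class to them, and where a whole thing is asked for, a point or a joint stands for the part that bears it (a point fixed in the world has none). Each returns a list of dicts, best first, with "p" (0 to 1); they miss things now and then, are a little off and sometimes report something else, mostly with a low value. They report only what shows in the picture. A call takes as long as a camera call. They do not tell look-alikes from the thing itself.
- recognise(camera, query): "at" ([x, y, z] in m, in world coordinates, good to about 4 mm: the middle of the surface that is visible of it).
The state is a dict: "time": time; "qpos": joint angles; "dq": joint speeds; "joint_efforts": joint torques, N m; "eef_pos": TCP position; "tcp_rot": TCP orientation; "contact_force": force on the tool from outside, world axes, zero at the start; "wrist_torque": the same for the moment, N m; "opening": opening from 0.0 (shut) to 1.0 (fully open).
Only numpy, scipy, OpenCV 4.12 (cv2) and the standard library are available. Lean on these libraries where they do the work, as an engineer would, in place of code of your own. Each camera call takes 0.05 s, during which the arm holds its last target. There are 200 camera calls.

## Working session

There is one attempt and no reset: what is moved stays moved. The work goes in short steps, Python scripts to look and compute and a tool call to move; the robot and the scene stay as the last step left them, time stands still between calls to the robot, and variables do not carry over. Pictures are saved under pics/ and viewed, about 8 in all and at most 12, crops included, and the job is handed in when it is done.

Besides the shell and the picture viewer there is one more tool, called after ">>>" as name(argument=value, ...), one argument or row to a line, values as JSON. servo_tool: Moves the arm, as the interface text tells. Its arguments: {"type":"object","properties":{"deltas":{"type":"array"},"claw":{"type":"number"},"force":{"type":"number"}},"required":["deltas"]}

```bash
mkdir -p pics; cat > h.py <<'E'
import numpy as np,cv2
from plant import *
from scipy.spatial.transform import Rotation as Ro
def cam(n,s=None):
    c=calibration(n); K=np.array(c["intrinsics"]);d=np.array(c["dist"])
    if n=="wrist":
        s=s or get_state(); T=np.eye(4);T[:3,:3]=Ro.from_quat(s["tcp_rot"]).as_matrix();T[:3,3]=s["eef_pos"]
        W=T@np.array(c["T_tool_cam"]); R=W[:3,:3].T; t=-R@W[:3,3]
    else: R=np.array(c["R"]);t=np.array(c["t"]).ravel()
    return K,d,R,t
def px2w(C,uv,z):
    K,d,R,t=C; uv=np.array(uv,float).reshape(-1,1,2)
    n=cv2.undistortPoints(uv,K,d).reshape(-1,2)
    r=np.c_[n,np.ones(len(n))]@R; o=-R.T@t
    return o+r*((z-o[2])/r[:,2])[:,None]
def w2px(C,P):
    K,d,R,t=C; return cv2.projectPoints(np.array(P,float).reshape(-1,3),cv2.Rodrigues(R)[0],t,K,d)[0].reshape(-1,2)
E
python3 - <<'E'
from h import *
print(get_state())
for n in ["scene","side"]:
    cv2.imwrite(f"pics/{n}0.png",read_camera(n)); C=cam(n)
    print(n,-C[2].T@C[3])
    for q in ["tray","tab","stray","jar","dish","brush","cut_corner"]:
        for r in recognise(n,q): print(q,np.round(r["at"],3),round(r["p"],2),w2px(C,r["at"])[0].round())
E
```

```text
{'time': 0.0, 'qpos': array([-1.36501268e+00,  2.87193711e-01,  1.57817354e+00,  1.06969521e-05,
        1.27856468e+00, -1.49979712e-01]), 'dq': array([-0.0006719 ,  0.00069621, -0.00031372,  0.00151102,  0.00134977,
        0.00111525]), 'joint_efforts': array([-3.67286266e-04, -4.05983841e+01, -2.92626411e+01, -1.98018056e-04,
        5.88369090e-03,  9.08891735e-06]), 'eef_pos': array([ 0.23501593, -0.63207594,  0.22993033]), 'tcp_rot': array([ 0.40420935,  0.5811803 , -0.40306754,  0.57998346]), 'contact_force': array([-0.05782889,  0.49480172,  0.90759356]), 'wrist_torque': array([0.0093241 , 0.03187383, 0.06500242]), 'opening': 1.0002500600144382}
scene [ 0.98148586 -0.3155351   0.86367959]
tray [0.506 0.04  0.019] 0.33 [297. 229.]
tab [0.567 0.019 0.002] 0.61 [307. 256.]
stray [ 0.526 -0.302  0.014] 0.87 [170. 329.]
stray [ 0.567 -0.232  0.015] 0.8 [211. 322.]
stray [ 0.508 -0.172  0.013] 0.62 [220. 285.]
jar [ 0.705 -0.291  0.075] 0.55 [219. 386.]
dish [ 0.345 -0.199  0.013] 0.8 [169. 243.]
brush [0.657 0.41  0.017] 0.65 [455. 188.]
cut_corner [0.568 0.021 0.001] 0.74 [308. 256.]
side [-0.03637041  0.56639102  0.71330731]
tray [0.576 0.023 0.009] 0.79 [311. 247.]
tab [0.575 0.027 0.008] 0.56 [310. 248.]
stray [ 0.501 -0.167  0.014] 0.46 [385. 229.]
jar [ 0.673 -0.274  0.046] 0.66 [365. 177.]
dish [ 0.378 -0.192  0.013] 0.61 [428. 248.]
brush [0.642 0.421 0.018] 0.69 [147. 310.]
brush [0.576 0.026 0.007] 0.49 [310. 248.]
brush [0.546 0.07  0.018] 0.18 [305. 259.]
cut_corner [0.573 0.027 0.006] 0.72 [311. 249.]
```

View pics/scene0.png

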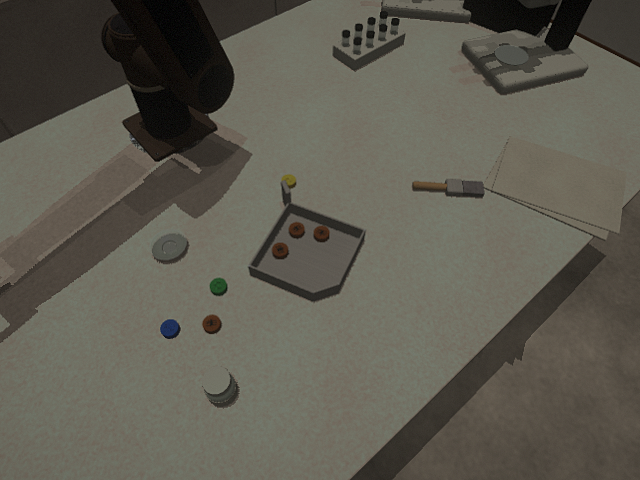

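View pics/side0.png

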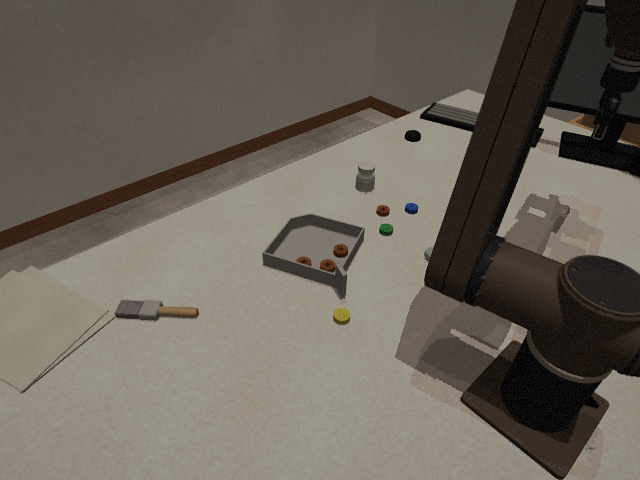

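Scene picture: amber discs are at (211,323) on the bench, and at (297,230), (321,233) and (280,250) in the tray. The look-alikes are blue (170,329), green (218,286) and yellow (289,181). The stray is the amber one at (211,323), about [0.567,-0.232]. Next, close crops of the stray and the tray.

```bash
python3 - <<'E'
import cv2,numpy as np
a=cv2.imread("pics/scene0.png");b=cv2.imread("pics/side0.png")
A=cv2.resize(a[170:310,240:380],(560,560),interpolation=cv2.INTER_CUBIC)
B=cv2.resize(a[300:350,160:240],(240,150),interpolation=cv2.INTER_CUBIC)
D=cv2.resize(b[200:320,250:370],(240,240),interpolation=cv2.INTER_CUBIC)
o=np.zeros((560,800,3),np.uint8);o[:,:560]=A;o[:150,560:]=B;o[160:400,560:]=D
cv2.imwrite("pics/crop.png",np.clip(o*1.8,0,255).astype(np.uint8))
E
```

```text
(no output)
```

View pics/crop.png

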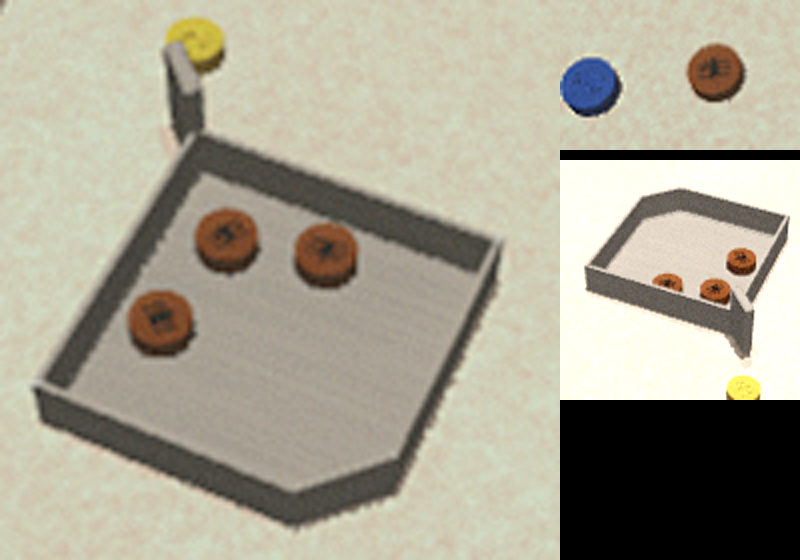

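The crop confirms it: the amber disc with the beetle at scene pixel (211,323) is the stray. The blue one beside it is a decoy, and the yellow one stands by the tab. Now fitting the tray pose.

```bash
python3 - <<'E'
from h import *
from scipy.optimize import least_squares
C=cam("scene");S=cam("side")
M=[(134,0,40),(0,134,40),(0,-134,40),(-106,28.5,40),(-106,-28.5,40),(-106,28.5,0),(-106,-28.5,0),(0,134,0)]
U=[(200,133),(36,388),(503,240),(292,492),(398,460),(296,527),(395,493),(42,422)]
M=np.array(M)/1000;U=np.array(U)/4+[240,170]
MS=np.array([(134,0,40),(0,134,40),(0,-134,40)])/1000 
US=np.array([(731-560,290-160),(788-560,216-160),(585-560,268-160)])/2+[250,200]
def pose(p,m):
    c,s=np.cos(p[2]),np.sin(p[2]);return m@np.array([[c,s,0],[-s,c,0],[0,0,1]])+[p[0],p[1],0]
for nm,f in {"sc":lambda p:(w2px(C,pose(p,M))-U).ravel(),"both":lambda p:np.r_[(w2px(C,pose(p,M))-U).ravel(),(w2px(S,pose(p,MS))-US).ravel()]}.items():
  r=least_squares(f,[.56,.02,3.0]);p=r.x
  print(nm,p.round(4),np.degrees(p[2]).round(1),np.abs(r.fun).max().round(2))
  print("tab",pose(p,np.array([[.15,0,.055]])),"place",pose(p,np.array([[-.03,0,0.004]])))
print("amber tray",px2w(C,[(297,230),(321,233),(280,250)],.018).round(3))
print("yellow",px2w(C,(289,181),.014),"stray",px2w(C,(211,322.5),.014),px2w(S,(383,210),.014))
s=get_state();print(Ro.from_quat(s["tcp_rot"]).as_matrix().round(2)); print(calibration("wrist")["T_tool_cam"])
E
```

```text
sc [0.5709 0.0203 2.7909] 159.9 1.69
tab [[0.43000565 0.07185103 0.055     ]] place [[0.59904724 0.01000494 0.004     ]]
both [0.571  0.0191 2.7987] 160.4 8.45
tab [[0.42969871 0.06948278 0.055     ]] place [[0.59922028 0.0089647  0.004     ]]
amber tray [[ 0.506  0.039  0.018]
 [ 0.547  0.075  0.018]
 [ 0.524 -0.023  0.018]]
yellow [[0.37785668 0.11831668 0.014     ]] stray [[ 0.56761526 -0.23197397  0.014     ]] [[ 0.5583607  -0.22636624  0.014     ]]
[[-0.    0.94  0.35]
 [-0.    0.35 -0.94]
 [-1.   -0.    0.  ]]
[[-4.55510272e-04 -2.70610136e-01  9.62688915e-01 -1.40719191e-01]
 [-1.00614548e-03 -9.62688403e-01 -2.70610468e-01  6.84811138e-02]
 [ 9.99999390e-01 -1.09187095e-03  1.66241290e-04 -3.55642204e-04]
 [ 0.00000000e+00  0.00000000e+00  0.00000000e+00  1.00000000e+00]]
```

>>> servo_tool(
  deltas=[
    [[0.16, 0.2, 0, 0], [0.32, 0.4, 0, 0], [0.48, 0.6, 0, 0], [0.64, 0.8, 0, 0], [0.8, 1, 0, 0]],
  ],
  claw=0.3,
  force=25,
)

```text
time: 1.3
eef_pos: [0.3157, -0.5319, 0.2314]
tcp_rot: [0.404, 0.58, -0.404, 0.581]
contact_force: [0.3, -0.7, 0.7]
opening: 0.651
```

>>> servo_tool(
  deltas=[
    [[0.16, 0.2, 0, 0], [0.32, 0.4, 0, 0], [0.48, 0.6, 0, 0], [0.64, 0.8, 0, 0], [0.8, 1, 0, 0]],
  ],
)

```text
time: 1.8
eef_pos: [0.3957, -0.4318, 0.2315]
tcp_rot: [0.404, 0.58, -0.404, 0.581]
contact_force: [-0.4, 0.2, 0.5]
opening: 0.645
```

>>> servo_tool(
  deltas=[
    [[0.16, 0.2, 0, 0], [0.32, 0.4, 0, 0], [0.48, 0.6, 0, 0], [0.64, 0.8, 0, 0], [0.8, 1, 0, 0]],
  ],
)

```text
time: 2.3
eef_pos: [0.4758, -0.3318, 0.2315]
tcp_rot: [0.404, 0.58, -0.404, 0.581]
contact_force: [0.3, -0.1, 0.2]
opening: 0.65
```

>>> servo_tool(
  deltas=[
    [[0.2, 0.2, -0.1, 0], [0.4, 0.4, -0.2, 0], [0.6, 0.6, -0.4, 0], [0.8, 0.8, -0.6, 0], [0.92, 1, -0.8, 0]],
  ],
)

```text
time: 2.8
eef_pos: [0.5684, -0.2319, 0.151]
tcp_rot: [0.404, 0.58, -0.403, 0.581]
contact_force: [1.1, 1.2, -0.2]
opening: 0.651
```

```bash
python3 - <<'E'
from h import *
s=get_state();print(s["eef_pos"],s["opening"],s["contact_force"])
C=cam("wrist",s);cv2.imwrite("pics/w1.png",read_camera("wrist"))
for r in recognise("wrist","stray"): print(np.round(r["at"],4),r["p"],w2px(C,r["at"]))
E
```

```text
[ 0.56844978 -0.23187052  0.15098104] 0.6507663391288134 [ 1.1307658   1.15538324 -0.17438341]
[ 0.5076 -0.1707  0.0155] 0.96 [[204.30066884 274.52746237]]
[ 0.5686 -0.2349  0.0113] 0.85 [[319.73223319 224.9992295 ]]
[ 0.5195 -0.2938  0.0141] 0.79 [[371.87413009 314.6785499 ]]
[ 0.3355 -0.1725  0.0183] 0.18 [[151.2485615  457.36046332]]
```

View pics/w1.png

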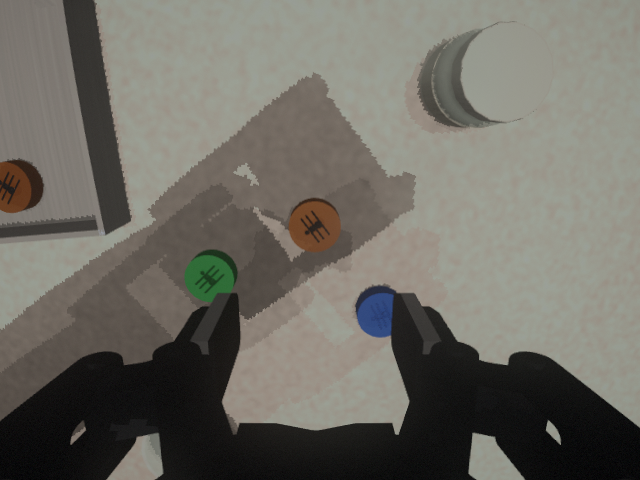

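Wrist view: the amber stray is ahead between the fingers at (315,222), green at (211,275), blue at (377,311), and the jar top right. I'll measure it with px2w.

```bash
python3 - <<'E'
from h import *
im=cv2.imread("pics/w1.png").astype(int);C=cam("wrist")
m=((im[...,2]>im[...,0]*2)&(im[...,2]>60)).astype(np.uint8)
n,l,st,ce=cv2.connectedComponentsWithStats(m)
for i in range(1,n):
    if st[i,4]>300: print(st[i],ce[i],px2w(C,ce[i],.010))
print(px2w(C,(315,222),.014))
E
```

```text
[   0  162   32   51 1149] [ 14.47780679 188.1618799 ] [[ 0.51598398 -0.02075863  0.01      ]]
[ 289  201   51   51 1857] [314.14001077 225.48949919] [[ 0.56440232 -0.22800835  0.01      ]]
[[ 0.56783176 -0.22737929  0.014     ]]
```

>>> servo_tool(
  deltas=[
    [[-0.01, 0.01, -0.2, 0], [-0.02, 0.02, -0.4, 0], [-0.02, 0.02, -0.6, 0], [-0.02, 0.02, -0.8, 0], [-0.02, 0.02, -1, 0]],
  ],
)

```text
time: 3.4
eef_pos: [0.5654, -0.232, 0.0518]
tcp_rot: [0.404, 0.58, -0.404, 0.581]
contact_force: [-0.1, -0.3, 0.5]
opening: 0.651
```

>>> servo_tool(
  deltas=[
    [[0, 0, -0.15, 0], [0, 0, -0.28, 0], [0, 0, -0.38, 0], [0, 0, -0.45, 0], [0, 0, -0.48, 0]],
  ],
)

```text
time: 3.9
eef_pos: [0.565, -0.2307, 0.0028]
tcp_rot: [0.404, 0.581, -0.404, 0.58]
contact_force: [0.1, 0.4, -0.0]
opening: 0.654
```

>>> servo_tool(
  deltas=[
    [[0, 0, 0, 0], [0, 0, 0, 0], [0, 0, 0, 0], [0, 0, 0, 0], [0, 0, 0, 0]],
  ],
  claw=-1,
)

```text
time: 4.4
eef_pos: [0.5654, -0.2308, 0.0038]
tcp_rot: [0.404, 0.58, -0.404, 0.581]
contact_force: [-0.1, 0.1, 1.1]
opening: 0.405
```

>>> servo_tool(
  deltas=[
    [[0, 0, 0, 0], [0, 0, 0, 0], [0, 0, 0, 0], [0, 0, 0.03, 0], [0, 0, 0.1, 0]],
  ],
)

```text
time: 4.9
eef_pos: [0.5643, -0.2302, 0.0125]
tcp_rot: [0.404, 0.581, -0.404, 0.58]
contact_force: [-0.1, 0.2, 0.2]
opening: 0.4
```

>>> servo_tool(
  deltas=[
    [[0, 0, 0.2, 0], [0, 0, 0.4, 0], [0, 0, 0.6, 0], [0, 0, 0.8, 0], [0, 0, 0.9, 0]],
  ],
)

```text
time: 5.4
eef_pos: [0.566, -0.2312, 0.1058]
tcp_rot: [0.404, 0.579, -0.404, 0.582]
contact_force: [0.0, -1.1, -0.9]
opening: 0.404
```

```bash
python3 -c "
from h import *
s=get_state();print(s['qpos'].round(3),s['opening'],s['eef_pos'])"
```

```text
[-0.554  0.277  1.832 -0.     1.029  0.661] 0.4038350339349281 [ 0.56602542 -0.23124995  0.10575475]
```

>>> servo_tool(
  deltas=[
    [[0.05, 0.2, 0, -0.09], [0.1, 0.4, 0, -0.18], [0.15, 0.6, 0, -0.27], [0.2, 0.8, 0, -0.36], [0.25, 1, 0, -0.45]],
  ],
)

```text
time: 5.9
eef_pos: [0.5899, -0.1298, 0.1029]
tcp_rot: [-0.581, -0.404, 0.581, -0.403]
contact_force: [0.5, -0.4, -1.1]
opening: 0.402
```

>>> servo_tool(
  deltas=[
    [[0, 0.2, 0, 0], [0.05, 0.4, 0, 0], [0.08, 0.6, 0, 0], [0.08, 0.8, 0, 0], [0.08, 1, 0, 0]],
  ],
)

```text
time: 6.4
eef_pos: [0.5978, -0.0298, 0.1029]
tcp_rot: [-0.579, -0.405, 0.58, -0.405]
contact_force: [-0.1, -0.1, -0.7]
opening: 0.405
```

>>> servo_tool(
  deltas=[
    [[0, 0.2, 0, 0], [0, 0.36, 0, 0], [0, 0.4, 0, 0], [0, 0.4, 0, 0], [0, 0.4, 0, 0]],
  ],
)

```text
time: 6.9
eef_pos: [0.5982, 0.0087, 0.1033]
tcp_rot: [-0.58, -0.405, 0.58, -0.405]
contact_force: [0.0, -0.6, -0.0]
opening: 0.404
```

```bash
python3 - <<'E'
from h import *
s=get_state();print(s["eef_pos"],s["opening"],s["qpos"].round(2));print(Ro.from_quat(s["tcp_rot"]).as_matrix().round(3))
C=cam("wrist",s);cv2.imwrite("pics/w2.png",read_camera("wrist"))
p=(0.5709,.0203,2.7909);c,sn=np.cos(p[2]),np.sin(p[2])
P=np.array([(134,0,40),(0,134,40),(0,-134,40),(-106,28.5,40),(-106,-28.5,40)])/1000@np.array([[c,sn,0],[-sn,c,0],[0,0,1]])+[p[0],p[1],0]
print(w2px(C,P).round())
E
```

```text
[0.59823297 0.00874957 0.10330506] 0.4042798626538361 [-0.15  0.26  1.86 -0.    1.02  1.77]
[[ 0.     0.939 -0.344]
 [-0.    -0.344 -0.939]
 [-1.     0.     0.   ]]
[[314. 500.]
 [557. 309.]
 [ 70. 310.]
 [373. 103.]
 [252. 104.]]
```

View pics/w2.png

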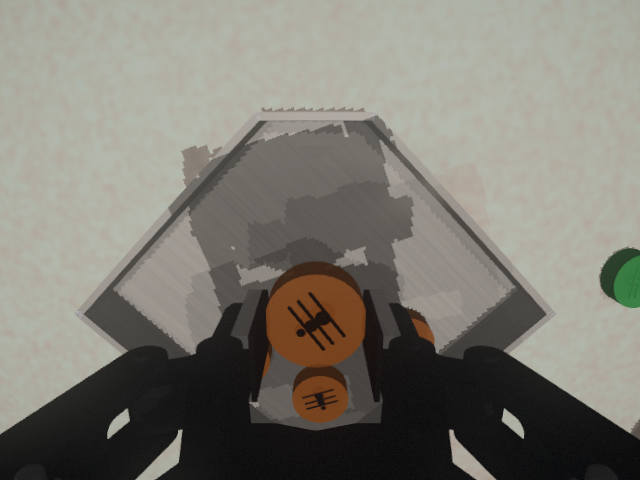

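The disc is held centred between the pads at (315,315). It sits over the tray's middle, clear of the other blocks. The tray rim corners at (78,313), (553,313), (262,112) and (370,112) sit a few px off my prediction, so I'll refit later. Lowering now.

>>> servo_tool(
  deltas=[
    [[0, 0, -0.2, 0], [0, 0, -0.4, 0], [0, 0, -0.6, 0], [0, 0, -0.76, 0], [0, 0, -0.86, 0]],
  ],
)

```text
time: 7.45
eef_pos: [0.5974, 0.0088, 0.0157]
tcp_rot: [-0.579, -0.405, 0.58, -0.404]
contact_force: [0.1, 0.2, 0.1]
opening: 0.406
```

>>> servo_tool(
  deltas=[
    [[0, 0, -0.03, 0], [0, 0, -0.06, 0], [0, 0, -0.08, 0], [0, 0, -0.09, 0], [0, 0, -0.09, 0]],
  ],
)

```text
time: 7.95
eef_pos: [0.5985, 0.0093, 0.0088]
tcp_rot: [0.58, 0.405, -0.579, 0.405]
contact_force: [-0.2, -0.1, 0.6]
opening: 0.401
```

>>> servo_tool(
  deltas=[
    [[0, 0, -0.005, 0], [0, 0, -0.01, 0], [0, 0, -0.01, 0], [0, 0, -0.01, 0], [0, 0, -0.01, 0]],
  ],
)

```text
time: 8.45
eef_pos: [0.5986, 0.0093, 0.0078]
tcp_rot: [0.58, 0.405, -0.579, 0.405]
contact_force: [0.2, 0.1, 2.9]
opening: 0.404
```

Contact is about 3 N, so the block is on the floor. Releasing it partway and lifting.

>>> servo_tool(
  deltas=[
    [[0, 0, 0, 0], [0, 0, 0, 0], [0, 0, 0, 0], [0, 0, 0, 0], [0, 0, 0, 0]],
  ],
  claw=0.15,
)

```text
time: 8.95
eef_pos: [0.598, 0.0093, 0.0071]
tcp_rot: [-0.58, -0.405, 0.58, -0.405]
contact_force: [-0.4, -0.0, 0.8]
opening: 0.575
```

>>> servo_tool(
  deltas=[
    [[0, 0, 0.05, 0], [0, 0, 0.2, 0], [0, 0, 0.5, 0], [0, 0, 0.8, 0], [0, 0, 1, 0]],
  ],
)

```text
time: 9.45
eef_pos: [0.5996, 0.0091, 0.1114]
tcp_rot: [0.581, 0.404, -0.578, 0.406]
contact_force: [0.4, -0.5, 0.8]
opening: 0.573
```

>>> servo_tool(
  deltas=[
    [[-0.1, 0.04, 0.1, 0], [-0.3, 0.1, 0.2, 0], [-0.5, 0.18, 0.3, 0], [-0.7, 0.25, 0.4, 0], [-0.9, 0.32, 0.5, 0]],
  ],
)

```text
time: 9.95
eef_pos: [0.5076, 0.0416, 0.1591]
tcp_rot: [0.58, 0.405, -0.579, 0.405]
contact_force: [-0.1, 0.0, 1.3]
opening: 0.572
```

```bash
python3 - <<'E'
from h import *
from scipy.optimize import least_squares
s=get_state();print(s["eef_pos"],s["opening"],s["qpos"].round(2))
C=cam("wrist",s);cv2.imwrite("pics/w3.png",read_camera("wrist"))
# refit from w2
s2=dict(s);s2["eef_pos"]=np.array([.59823,.00875,.10331]);s2["tcp_rot"]=Ro.from_matrix([[0,.939,-.344],[0,-.344,-.939],[-1,0,0]]).as_quat()
C2=cam("wrist",s2)
M=np.array([(0,134,40),(0,-134,40),(-106,28.5,40),(-106,-28.5,40)])/1000
U=np.array([(553,313),(78,313),(370,112),(262,112)])
def pose(p,m):
    c,q=np.cos(p[2]),np.sin(p[2]);return m@np.array([[c,q,0],[-q,c,0],[0,0,1]])+[p[0],p[1],0]
r=least_squares(lambda p:(w2px(C2,pose(p,M))-U).ravel(),[.57,.02,2.79]);p=r.x
print(p,np.degrees(p[2]),r.fun.round(1),pose(p,np.array([[.15,0,.055]])))
for q in ("tab","stray"):
  for r in recognise("wrist",q): print(q,np.round(r["at"],4),r["p"],w2px(C,r["at"]))
E
```

```text
[0.50762306 0.04155632 0.15913648] 0.5722374178673365 [-0.12 -0.01  2.04  0.    1.1   1.8 ]
[0.56705427 0.02019984 2.78874918] 159.7835584150183 [ 5.   2.  -4.8  1.9  6.6 -0.5 -6.7 -0.6] [[0.42629518 0.07203497 0.055     ]]
tab [ 0.5658  0.0269 -0.0016] 0.84 [[306.64897331 134.04361153]]
stray [ 0.5042 -0.1707  0.0115] 0.71 [[602.68703338 124.28892167]]
stray [0.5998 0.0046 0.0162] 0.58 [[320.20146287  72.05551474]]
```

View pics/w3.png

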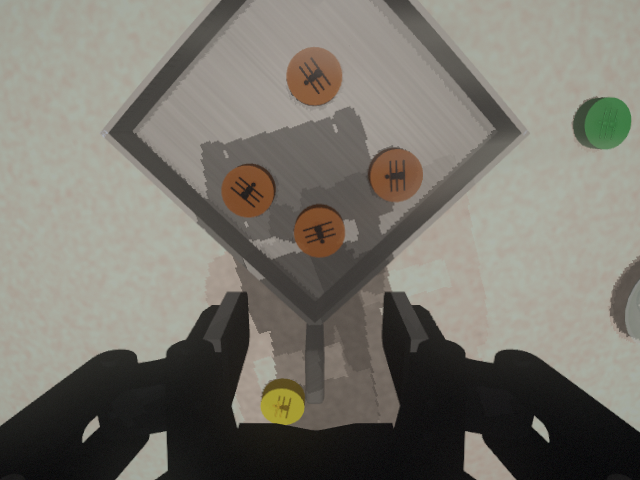

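All four blocks lie in the tray: (314,76), (248,190), (396,174) and (319,231). The tab stands between the fingers at column 315, with its far end near row 403. The yellow decoy is at (283,405).

```bash
python3 - <<'E'
from h import *
from scipy.optimize import least_squares
C=cam("wrist")
def pose(p,m):
    c,q=np.cos(p[2]),np.sin(p[2]);return m@np.array([[c,q,0],[-q,c,0],[0,0,1]])+[p[0],p[1],0]
M=np.array([(134,0,40),(0,134,40),(0,-134,40)])/1000
U=np.array([(315,326),(527,131),(103,131)])
T=np.array([(130,0,75),(170,0,75)])/1000
r=least_squares(lambda p:(w2px(C,pose(p,M))-U).ravel(),[.57,.02,2.79]);p=r.x
print(p,np.degrees(p[2]),r.fun.round(1),pose(p,np.array([[.15,0,.055]])),w2px(C,pose(p,T)))
print(px2w(C,(315,403),.075),px2w(C,(329,403),.014))
im=cv2.imread("pics/w3.png");print(im[325:420:4,315].mean(1).astype(int));print(im[395,290:340:2].mean(1).astype(int))
E
```

```text
[0.56951203 0.01969093 2.79020426] 159.86692804208855 [-0.   2.9  4.5 -0.7 -4.5 -0.7] [[0.42867767 0.07132119 0.055     ]] [[314.94223679 350.1815569 ]
 [314.95769075 405.32735479]]
[[0.41156018 0.07756742 0.075     ]] [[0.36418848 0.08295976 0.014     ]]
[ 63  60  60  59  60  60  63  75  77  76  78  77  77  77  76  78  77  93
  92  92 100  99  94  95]
[123 123 123 123 111  62  62  68  79  88  93  92  94  93  92  89  82  87
  98  95  96  97  99 101 101]
```

>>> servo_tool(
  deltas=[
    [[-0.16, 0.06, 0, 0], [-0.32, 0.12, 0, 0], [-0.48, 0.18, 0, 0], [-0.64, 0.24, 0, 0], [-0.79, 0.3, 0, 0]],
  ],
)

```text
time: 10.6
eef_pos: [0.4294, 0.0712, 0.1576]
tcp_rot: [0.58, 0.405, -0.58, 0.405]
contact_force: [-0.1, -0.5, -0.4]
opening: 0.577
```

>>> servo_tool(
  deltas=[
    [[0, 0, -0.1, 0], [0, 0, -0.25, 0], [0, 0, -0.4, 0], [0, 0, -0.55, 0], [0, 0, -0.7, 0]],
  ],
)

```text
time: 11.1
eef_pos: [0.4302, 0.0708, 0.0863]
tcp_rot: [0.58, 0.405, -0.58, 0.405]
contact_force: [0.0, 0.8, -0.1]
opening: 0.575
```

>>> servo_tool(
  deltas=[
    [[0, 0, -0.15, 0], [0, 0, -0.3, 0], [0, 0, -0.42, 0], [0, 0, -0.5, 0], [0, 0, -0.5, 0]],
  ],
)

```text
time: 11.6
eef_pos: [0.4286, 0.0711, 0.036]
tcp_rot: [-0.579, -0.405, 0.58, -0.404]
contact_force: [-1.0, 0.2, -0.2]
opening: 0.58
```

```bash
python3 - <<'E'
from h import *
s=get_state();print(s["eef_pos"],s["opening"],s["qpos"].round(2),s["contact_force"])
cv2.imwrite("pics/w4.png",read_camera("wrist"))
E
```

```text
[0.42857623 0.07114634 0.0360109 ] 0.5795497137377236 [-0.07  0.02  2.28 -0.    0.84  1.85] [-1.02293088  0.17328298 -0.23054567]
```

View pics/w4.png

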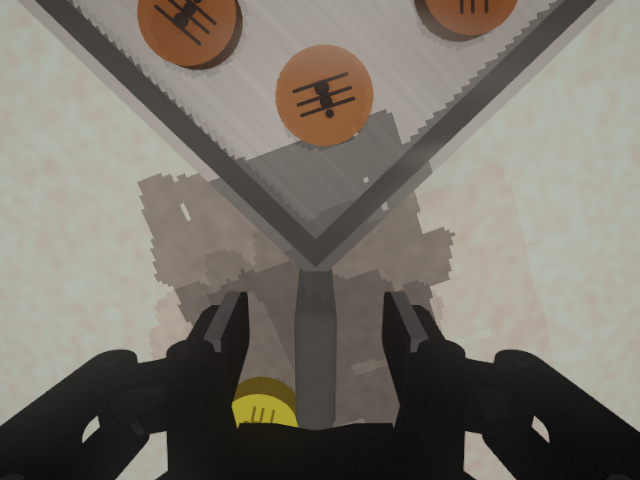

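The tab is centred between the pads (column 315, fingers at 240 and 390). Closing gently.

>>> servo_tool(
  deltas=[
    [[0, 0, 0.03, 0], [0, 0, 0.03, 0], [0, 0, 0.03, 0], [0, 0, 0.03, 0], [0, 0, 0.03, 0]],
  ],
  claw=-1,
  force=20,
)

```text
time: 12.15
eef_pos: [0.43, 0.0713, 0.0414]
tcp_rot: [0.58, 0.405, -0.579, 0.405]
contact_force: [-1.6, 0.4, 5.8]
opening: 0.136
```

>>> servo_tool(
  deltas=[
    [[0, 0, 0, 0], [0, 0, 0, 0], [0, 0, 0, 0], [0, 0, 0, 0], [0, 0, 0, 0]],
  ],
)

```text
time: 12.65
eef_pos: [0.43, 0.0713, 0.0414]
tcp_rot: [0.58, 0.405, -0.579, 0.405]
contact_force: [-0.9, -0.3, 6.5]
opening: 0.134
```

```bash
python3 - <<'E'
import numpy as np
from h import get_state
s=get_state();print(s["eef_pos"],s["contact_force"],s["wrist_torque"])
r=np.hypot(.257,.058);a0=np.arctan2(.058,.257);u=np.array([.939,-.344])
for d in range(2,35,2):
    a=a0+np.radians(d);h=.257-r*np.cos(a);print(d,(h*u*10).round(3),round((r*np.sin(a)-.058)*10,3))
E
```

```text
[0.43004426 0.07126479 0.04137063] [-0.94353826 -0.26875657  6.47820123] [-0.03150259  0.1255447  -0.0110702 ]
2 [ 0.02  -0.008] 0.089
4 [ 0.044 -0.016] 0.178
6 [ 0.07  -0.026] 0.265
8 [ 0.099 -0.036] 0.352
10 [ 0.131 -0.048] 0.437
12 [ 0.166 -0.061] 0.522
14 [ 0.203 -0.075] 0.605
16 [ 0.244 -0.089] 0.686
18 [ 0.286 -0.105] 0.766
20 [ 0.332 -0.122] 0.844
22 [ 0.38  -0.139] 0.921
24 [ 0.43  -0.158] 0.995
26 [ 0.483 -0.177] 1.068
28 [ 0.538 -0.197] 1.139
30 [ 0.596 -0.218] 1.207
32 [ 0.655 -0.24 ] 1.274
34 [ 0.717 -0.263] 1.338
```

>>> servo_tool(
  deltas=[
    [[0.01, -0.004, 0.045, 0], [0.02, -0.008, 0.09, 0], [0.032, -0.012, 0.133, 0], [0.044, -0.016, 0.178, 0], [0.057, -0.021, 0.222, 0]],
  ],
)

```text
time: 13.15
eef_pos: [0.4345, 0.0692, 0.0626]
tcp_rot: [-0.579, -0.405, 0.58, -0.405]
contact_force: [-0.7, -0.1, -2.1]
opening: 0.135
```

```bash
python3 - <<'E'
from h import *
s=get_state();print(s["eef_pos"],s["opening"],s["contact_force"],s["wrist_torque"])
a=read_camera("side");b=read_camera("scene")
o=np.zeros((480,800,3),np.uint8);o[:400,:400]=cv2.resize(a[190:330,240:380],(400,400));o[:400,400:]=cv2.resize(b[170:310,240:380],(400,400))
cv2.imwrite("pics/t1.png",np.clip(o*1.8,0,255).astype(np.uint8))
E
```

```text
[0.43448956 0.06923465 0.06258619] 0.1345718913235759 [-0.6587703  -0.0690681  -2.07976134] [0.07610832 0.21406049 0.00322524]
```

View pics/t1.png

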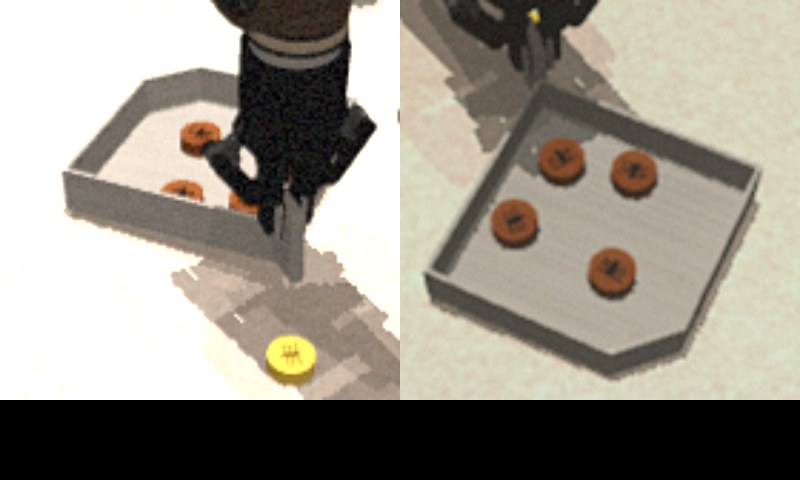

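Tray is pivoting: 2.1 N carried at the tab is about what a hinged tray should give, and the four blocks haven't moved yet. Continuing along the arc.

>>> servo_tool(
  deltas=[
    [[0.014, -0.005, 0.043, 0], [0.028, -0.01, 0.086, 0], [0.043, -0.016, 0.13, 0], [0.058, -0.021, 0.173, 0], [0.074, -0.027, 0.215, 0]],
  ],
)

```text
time: 13.75
eef_pos: [0.4426, 0.0664, 0.0845]
tcp_rot: [0.58, 0.405, -0.58, 0.405]
contact_force: [0.3, -0.7, -3.3]
opening: 0.132
```

>>> servo_tool(
  deltas=[
    [[0.018, -0.007, 0.042, 0], [0.036, -0.013, 0.084, 0], [0.054, -0.02, 0.126, 0], [0.073, -0.027, 0.168, 0], [0.092, -0.034, 0.209, 0]],
  ],
)

```text
time: 14.25
eef_pos: [0.4517, 0.063, 0.1053]
tcp_rot: [0.58, 0.405, -0.58, 0.405]
contact_force: [1.3, -1.3, -3.4]
opening: 0.135
```

>>> servo_tool(
  deltas=[
    [[0.021, -0.007, 0.04, 0], [0.042, -0.015, 0.08, 0], [0.064, -0.023, 0.12, 0], [0.086, -0.032, 0.16, 0], [0.109, -0.04, 0.198, 0]],
  ],
)

```text
time: 14.75
eef_pos: [0.4625, 0.059, 0.125]
tcp_rot: [0.58, 0.405, -0.58, 0.405]
contact_force: [0.1, -1.2, -2.7]
opening: 0.136
```

>>> servo_tool(
  deltas=[
    [[0.024, -0.009, 0.038, 0], [0.048, -0.018, 0.076, 0], [0.073, -0.027, 0.114, 0], [0.098, -0.036, 0.151, 0], [0.124, -0.046, 0.188, 0]],
  ],
)

```text
time: 15.25
eef_pos: [0.4749, 0.0544, 0.1438]
tcp_rot: [-0.58, -0.405, 0.58, -0.405]
contact_force: [0.5, 0.4, -3.4]
opening: 0.136
```

>>> servo_tool(
  deltas=[
    [[0.027, -0.01, 0.036, 0], [0.055, -0.02, 0.071, 0], [0.083, -0.03, 0.107, 0], [0.111, -0.04, 0.142, 0], [0.14, -0.05, 0.175, 0]],
  ],
)

```text
time: 15.75
eef_pos: [0.489, 0.0494, 0.1613]
tcp_rot: [-0.58, -0.405, 0.58, -0.405]
contact_force: [0.6, -0.9, -2.3]
opening: 0.138
```

>>> servo_tool(
  deltas=[
    [[0, 0, 0, 0], [0, 0, 0, 0], [0, 0, 0, 0], [0, 0, 0, 0], [0, 0, 0, 0]],
  ],
)

```text
time: 16.25
eef_pos: [0.4889, 0.0495, 0.1612]
tcp_rot: [0.58, 0.405, -0.579, 0.405]
contact_force: [0.5, -1.0, -1.6]
opening: 0.139
```

```bash
python3 - <<'E'
from h import *
s=get_state();print(s["eef_pos"],s["opening"],s["contact_force"],s["wrist_torque"])
a=read_camera("side");b=read_camera("scene");np.save("b.npy",b)
o=np.zeros((480,800,3),np.uint8);o[:400,:400]=cv2.resize(a[170:310,240:380],(400,400));o[:400,400:]=cv2.resize(b[170:310,240:380],(400,400))
cv2.imwrite("pics/t2.png",np.clip(o*1.8,0,255).astype(np.uint8))
E
```

```text
[0.48890416 0.04947361 0.16115075] 0.13936648844226315 [ 0.48996939 -1.0406811  -1.60715621] [-0.06611722 -0.16453906 -0.01481003]
```

View pics/t2.png

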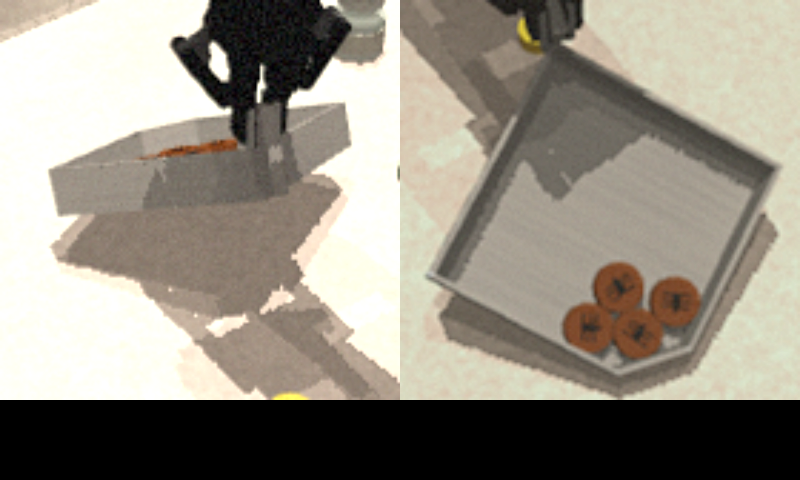

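All four blocks are bunched against the cut corner: (590,327), (637,332), (675,300) and (618,285) in the crop. Now checking the tilt and their positions in the tray frame.

```bash
python3 - <<'E'
from h import *
from scipy.optimize import least_squares
C=cam("scene")
M=np.array([(134,0,40),(0,134,40),(0,-134,40),(-106,28.5,40),(-106,-28.5,40)])/1000
f=lambda c:np.array([((x-400)*.35+240,y*.35+170) for x,y in c])
U=f([(555,50),(434,277),(778,168),(617,375),(690,350)])
def X(p): return Ro.from_euler("zy",[p[3],p[4]]).as_matrix()
fun=lambda p:(w2px(C,M@X(p).T+p[:3])-U).ravel()
# tab known: tie to gripper
s=get_state();g=s["eef_pos"]+[0,0,-0];g[2]+=.019
G=np.array([.151,0,.058])
fun2=lambda p:np.r_[fun(p),(X(p)@G+p[:3]-g)*500]
for F in (fun,fun2):
  r=least_squares(F,[.58,.02,.05,2.79,-.5]);p=r.x
  print(p.round(3),np.degrees(p[3:]).round(1),r.fun.round(1),"low edge",(X(p)@[-.106,0,0]+p[:3]).round(4))
b=f([(590,327),(637,332),(675,300),(618,285)])
K,d,R,t=C;o=-R.T@t;n=cv2.undistortPoints(b.reshape(-1,1,2),K,d).reshape(-1,2);v=np.c_[n,np.ones(4)]@R
ol=X(p).T@(o-p[:3]);vl=v@X(p);print((ol+vl*((.016-ol[2])/vl[:,2])[:,None]).round(3))
E
```

```text
[0.577 0.013 0.042 2.833 0.489] [162.3  28. ] [-0.6 -1.3 -0.1 -1.  -2.2  1.8  1.6  0.2  1.1  0.4] low edge [ 0.6659 -0.019  -0.0054]
[0.58  0.008 0.054 2.85  0.559] [163.3  32. ] [-0.6 -2.9 -0.4  0.5 -2.3  1.   1.6  1.3  0.9  0.9 -0.3  1.2  0. ] low edge [ 6.662e-01 -2.210e-02  5.000e-04]
[[-0.067  0.031  0.016]
 [-0.081 -0.002  0.016]
 [-0.068 -0.038  0.016]
 [-0.045  0.001  0.016]]
```

>>> servo_tool(
  deltas=[
    [[0, 0, 0, 0], [0, 0, 0, 0], [0, 0, 0, 0], [0, 0, 0, 0], [0, 0, 0, 0]],
  ],
)

```text
time: 16.85
eef_pos: [0.4888, 0.0495, 0.161]
tcp_rot: [0.58, 0.405, -0.58, 0.405]
contact_force: [0.4, 0.2, -1.0]
opening: 0.137
```

```bash
python3 - <<'E'
from h import *
b=read_camera("scene");d=np.abs(b.astype(int)-np.load("b.npy").astype(int))[170:310,240:380]
s=get_state();print(d.mean(),(d>40).sum(),s["time"],s["opening"],s["contact_force"])
if (d>40).sum()<60 and s["opening"]>.1: print("off",sign_off())
E
```

```text
1.3792176870748298 0 16.9 0.13678652056095883 [-0.17886023 -0.21402029 -1.17027588]
the job is handed in; nothing more can be done
off None
```

The job is done and handed in at 16.9 s, with the arm still holding the tray tipped by its tab. I picked up the amber stray, lowered it onto the tray floor (about 3 N on contact), let go, then tipped the tray towards the cut-off corner.

- **Tilt:** two fits to the last scene picture gave 28° and 32°. They put the low edge within about 5 mm of the bench, so I take it as resting there.
- **Blocks:** all four lie packed in the cut corner, the front one about touching the cut wall.
- **Steadiness:** two pictures about half a second apart showed no movement, and the tab stayed firmly gripped. The downward force at the tab fell from about 2.3 to 1.1 N during the hold while nothing moved.
- **Fit disagreements:** the first tray fit with the side camera included was off by 8 px at worst, so I didn't use it. The wrist-camera refit put the tab about 4 mm away, and I settled the tab position from a closer wrist view. The network's "tab" reports pointed at the tray's middle, so I ignored them.
- **Other things:** I never touched the jar, dish, brush or coloured look-alikes, but I didn't measure their positions again at the end.

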